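# Seat the round back in a picture frame and turn the buttons over it

## Robot

A 6-joint arm with a two-finger parallel gripper is mounted at the origin on the work surface. World frame = base frame: x ahead of the robot, y to its left, z up, the work surface at z = 0. Lengths are in m, angles in degrees, forces in N, time in s.
With the tool pointing down it reaches from about 0.375 to 0.9 m from the base axis. Payload 3.1 kg.
Tool frame: the origin (TCP) lies between the finger pads; the fingertips stand 22 mm ahead of it and the grasp point (between the pads) lies 3 mm ahead of it; y points along the fingers, x is the direction in which the jaws open and shut, and the axes are right-handed (so a half turn about y gives the same grasp; the last joint's range is limited). The gripper opens to 87 mm and grips with 3 to 60 N. Pads are 19 mm wide; open, the fingers measure 117 mm over their backs; the gripper's body (75 mm by 190 mm) begins 51 mm behind the grasp point.
Start: joints at [58.298, 30.224, 82.088, -0, 67.689, -10.227], TCP at [0.229, 0.582, 0.245] pointing down, gripper open.
Joint ranges: [-176.69, 176.69], [-43.24, 126.21], [12.49, 139.97], [-82, 262], [0, 151.66], [-163.58, 163.58]. Speed limits (degrees/s): [159.86, 159.86, 180, 180, 180, 180].

## Interface

Orientations are given as a 3x3 rotation matrix whose columns are the frame's x, y, z axes.
In Python, from rig import bot, imaging, workorder gives the robot as it stands. The module is installed in compiled form; this text tells all that it offers.
- The arm moves only by the tool drive_tool, never from a script. Its argument "commands" is a list of rows, each an object of numbers: "dx", "dy", "dz": the shift along the tool's x, y, z normalised to -1 to 1, where 1 is 4 cm; "wx", "wy", "wz": the turn, a rotation vector about the tool's x, y, z normalised to -1 to 1, where 1 is pi/2 rad; "grip": the finger opening in mm, from 0 to 87. In form: [{"dx": .., "dy": .., "dz": .., "wx": .., "wy": .., "wz": .., "grip": ..}, ...]. A call has 1 to 8 rows; each row shifts and turns the commanded pose from where the row before left it, along the tool's axes as they then stand; what a row does not reach is not made up. A row lasts 1/8 s, in which the tool goes at most 62.5 mm and 10.7 degrees, less where a joint would pass 70% of its speed; a pose out of reach is approached as far as the arm can. A call with a number of a shift or a turn outside -1 to 1 is refused whole. A call with a gripper value outside its range is refused whole. The fingers move at their own pace and stop on an object; the grip force is fixed at half the most. Time passes only in rows, so rows that do not move let the fingers close. It gives the time, the measured TCP pose, the force and the opening at its end, in the units of the state.
- bot.read_state(): the state, without advancing time (a new reading comes with each control period).
- imaging.capture(name): name is "scene" or "side" or "wrist"; returns (picture, depth): 384x512x3 uint8, red, green, blue; 384x512 float32, m along the optical axis (not along the pixel's ray), 0 where there is no reading.
- imaging.get_calibration(name): a dict with "mtx" (3x3 intrinsics, pixels), "world_to_cam" (4x4, takes a point from world to camera coordinates). Camera axes: x right, y down, z forward; pixel columns grow to the right and rows downward; lengths in m; the calibration is good to about 2 mm. The wrist camera is an equidistant fisheye: a pixel r from the principal point sees the ray r / f radians off the axis. A picture is of the moment at which its call begins: read the wrist's pose just before it. get_calibration takes no time and is no camera call; for the wrist camera it gives the pose at the moment of the call.
- workorder.hand_in(): hands the job in, once; it reports no verdict.
The state is a dict: "time_s": time; "joint_positions": joint angles; "qvel": joint speeds; "tau": joint torques, N m; "position": TCP position; "tcp_rot": TCP orientation; "force": force on the tool from outside, world axes, zero at the start; "moment": the same for the moment, N m; "opening": opening from 0.0 (shut) to 1.0 (fully open).
Only numpy, scipy, OpenCV 4.12 (cv2) and the standard library are available. Lean on these libraries where they do the work, as an engineer would, in place of code of your own. Each camera call takes 0.05 s, during which the arm holds its last target. There are 200 camera calls.

## Task

The picture frame lies face down with its round plywood back lying askew on top: with the fingertips, nudge the back across the rim until it drops fully home, flat in its round recess. Then push both brass turn buttons round with a fingertip until each points across the back towards its middle, locking it in. Nothing is to be picked up or lifted, the other things on the table stay where they are, and the hand ends clear.

Things in the scene. Friction and masses are not known exactly. Their poses are not given: they have to be found in the camera images.
- back: Round plywood back: a loose disc, diameter 111 mm, 6 mm thick, about 45 g. Origin: centre of its underside; z up. It starts flat on the frame's back face, its centre 30 to 55 mm from the recess centre, partly over the recess; its edge may overhang the frame. Pushed along it stays level until its centre is about 17 mm from the recess centre, then its leading edge dips in; pushed on, it drops flat.
- recess (a point): Centre of the flat floor of the round recess (116 mm across) in the frame's back. Axes are the frame's: z up, hanger on the +y side, the disc starts on the -y side. The frame is a wooden square 200 x 200 mm centred here, face down on a 230 mm square rubber mat; it cannot shift. Its back face is level, 7.5 mm above this point and 24 mm above the table.
- turn_a (a joint): Angle (rad) of the brass turn button on the frame's -x side. 0: it points across the back to the recess centre. Positive: turned towards the frame's +y side; at 1.57 it lies along the frame's edge. Starts open at 1.2 to 2.0, turns freely past 0 to -2.6, stays where it is left (friction 0.025 N m, under 1 N at the tip). Closing it is clockwise from above.
- turn_b (a joint): Angle (rad) of the brass turn button on the frame's +x side, the mirror image of turn_a: 0 points to the recess centre, positive is turned towards the frame's +y side. Starts open at 1.2 to 2.0; same friction. Closing it is anticlockwise from above.
- turn_a_pivot (a point): Screw of turn button a, 76 mm from the recess centre on the frame's -x side, half-way up the button. Each button is a flat brass bar 13 mm wide (16 mm round the screw) and 5 mm thick with round ends, reaching 46 mm from its screw; its underside is 1 mm above the frame's back face. Axes are the frame's.
- turn_b_pivot (a point): Screw of turn button b, 76 mm from the recess centre on the frame's +x side, otherwise like turn_a_pivot.
- turn_a_tip (a point): Free end of turn button a, half-way up it; x points along the button from the screw to this end.
- turn_b_tip (a point): Free end of turn button b, half-way up it; x points along the button from the screw to this end.
- screwdriver: Bystander, to be left alone: a screwdriver 170 mm long lying along the frame's hanger (+y) side. Origin: at its underside.
- tape: Bystander, to be left alone: a roll of tape, a ring 90 mm across and 24 mm high, near one bare corner of the frame. Origin: the centre of its underside.
- glue: Bystander, to be left alone: a white glue bottle, 42 mm across and 85 mm high, near the other bare corner of the frame. Origin: the centre of its underside.
- tumbler: Bystander, to be left alone: a steel tumbler, 80 mm across and 105 mm high, out to the side. Origin: the centre of its underside.
- notes: Bystander, to be left alone: a pad of paper notes 76 x 76 x 18 mm, near the frame's +x +y corner. Origin: the centre of its underside.
- vase: Bystander, to be left alone: a bud vase with a dried sprig, 54 mm across, about 130 mm high with the sprig, out to the side. Origin: the centre of its underside.
Mind the look-alikes: they are no part of the job. Of the things like the back, leave any that is blue or green; of the rest the smaller one is meant.

How it is judged:
By the outcome, as a careful person would: the job done as asked, in the order asked, and still so for the second after the job is handed in, with the robot touching nothing.
It also fails if it takes over 58 s, if anything falls off the work surface, if the arm or the gripper's body presses on something with over 40 N, if the wrist force passes 120 N, or if a joint passes its speed limit or range.

## Working session

There is one attempt and no reset: what is moved stays moved. The work goes in short steps, Python scripts to look and compute and a tool call to move; the robot and the scene stay as the last step left them, time stands still between calls to the robot, and variables do not carry over. Pictures are saved under pics/ and viewed, on a budget of 10 in all, crops included, one or two more only if the job needs it, and the job is handed in when it is done.

Besides the shell and the picture viewer there is one more tool, called after "Call:" as name(argument=value, ...), one argument or row to a line, values as JSON. drive_tool: Moves the arm, as the interface text tells. Its arguments: {"type":"object","properties":{"commands":{"type":"array"}},"required":["commands"]}

```bash
mkdir -p pics; cat > h.py <<'E'
import numpy as np, cv2
from rig import bot, imaging, workorder
def snap(n,f=None):
    p,d=imaging.capture(n)
    c=imaging.get_calibration(n)
    if f: cv2.imwrite('pics/'+f+'.png',p[:,:,::-1])
    return p,d,np.array(c['mtx']),np.array(c['world_to_cam'])
def onplane(uv,z,K,T):
    uv=np.atleast_2d(np.array(uv,float))
    r=np.c_[(uv-[K[0,2],K[1,2]])/[K[0,0],K[1,1]],np.ones(len(uv))]
    R=T[:3,:3];o=-R.T@T[:3,3];w=r@R
    return o+w*((z-o[2])/w[:,2])[:,None]
def proj(P,K,T):
    c=np.atleast_2d(P)@T[:3,:3].T+T[:3,3]; return (c@K.T)[:,:2]/c[:,2:]
E
python3 - <<'E'
from h import *
for n in ['scene','side']:
    p,d,K,T=snap(n,n+'0'); np.savez(n+'0',p=p,d=d,K=K,T=T)
    print(n,K.round(1).tolist(),(-T[:3,:3].T@T[:3,3]).round(3),T[:3,:3].round(2).tolist())
a,b=[cv2.imread(f'pics/{n}0.png') for n in('scene','side')]
cv2.imwrite('pics/s0.png',cv2.resize(a,(800,600)))
cv2.imwrite('pics/d0.png',cv2.resize(b,(800,600)))
print({k:np.round(v,3) for k,v in bot.read_state().items()})
E
```

```text
scene [[435.8, 0.0, 256.2], [0.0, 435.8, 184.2], [0.0, 0.0, 1.0]] [1.155 0.846 1.077] [[-0.8, 0.6, -0.01], [0.43, 0.57, -0.7], [-0.42, -0.57, -0.71]]
side [[375.4, 0.0, 264.3], [0.0, 375.4, 191.1], [0.0, 0.0, 1.0]] [ 0.222 -0.54   0.846] [[0.85, -0.52, 0.02], [-0.4, -0.68, -0.61], [0.33, 0.51, -0.79]]
{'time_s': np.float64(0.1), 'joint_positions': array([ 5.8298e+01,  3.0275e+01,  8.2147e+01, -2.0000e-03,  6.7688e+01,
       -1.0226e+01]), 'qvel': array([ 0.057, -0.134, -0.137,  0.001,  0.09 , -0.091]), 'tau': array([  0.   , -44.099, -17.715,   0.064,   0.053,  -0.   ]), 'position': array([0.228, 0.581, 0.244]), 'tcp_rot': array([[ 0.366, -0.001, -0.931],
       [ 0.931, -0.002,  0.366],
       [-0.002, -1.   ,  0.   ]]), 'force': array([-0.711,  0.308,  0.471]), 'moment': array([ 0.06 ,  0.042, -0.008]), 'opening': np.float64(0.999)}
```

View pics/s0.png

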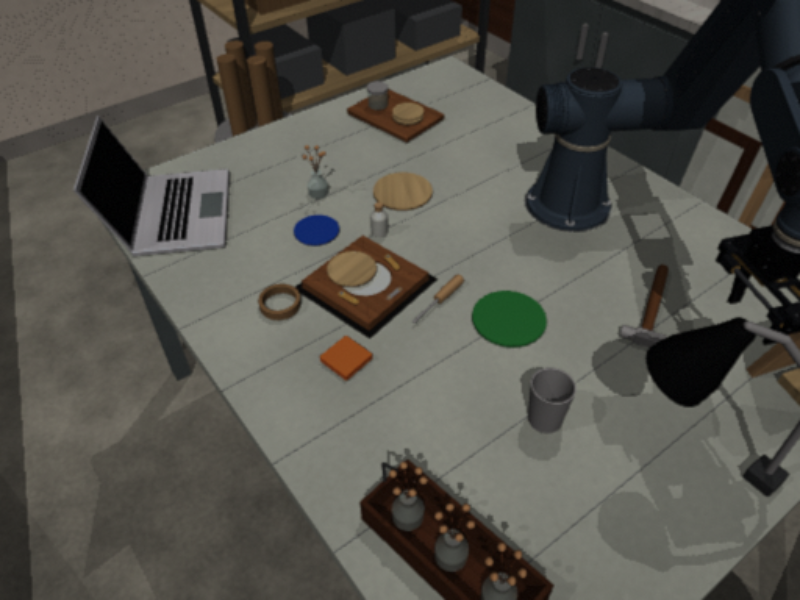

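View pics/d0.png

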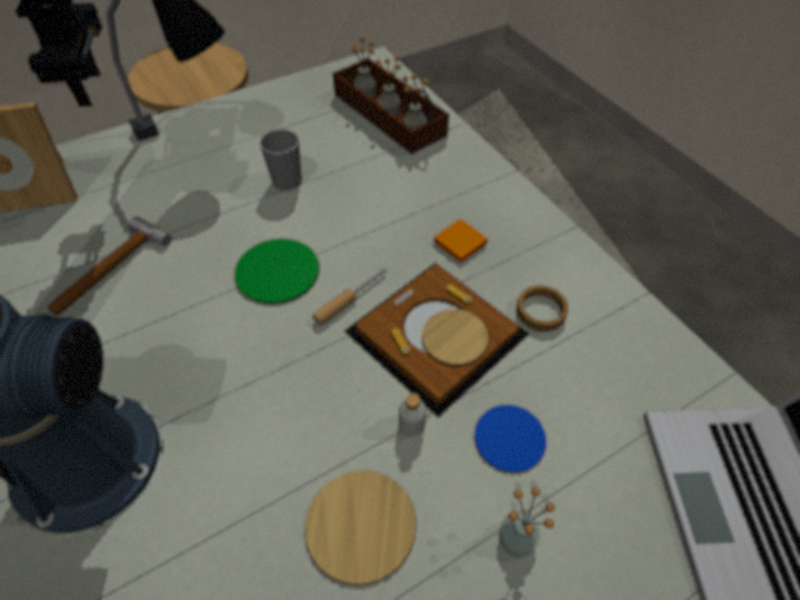

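Could be taken for the back (scene view): the wooden disc on the frame (352,268), the larger wooden board (402,190), the blue disc (317,230), the green disc (509,318), and a small disc on the tray (408,113). I choose the plywood disc on the frame, and will check it in a close crop.

```bash
cat > m.py <<'E'
from h import *
out=[]
for n,(x0,y0,x1,y1) in dict(scene=(185,145,285,215),side=(218,165,342,268)).items():
    f=np.load(n+'0.npz');p,K,T=f['p'],f['K'],f['T']
    h=cv2.cvtColor(p,cv2.COLOR_RGB2HSV);c=p[y0:y1,x0:x1]
    out.append(cv2.resize(c[:,:,::-1],None,fx=390/c.shape[1],fy=390/c.shape[1],interpolation=cv2.INTER_CUBIC))
    def px(u,v): return h[int(v*.64),int(u*.64)],p[int(v*.64),int(u*.64)]
    pts=dict(scene=dict(disc=(352,268),frame=(400,290),rec=(378,283),table=(300,330),mat=(370,331)),side=dict(disc=(455,335),frame=(440,385),rec=(420,325),table=(600,270),mat=(437,408)))[n]
    for k,v in pts.items(): print(n,k,*px(*v))
    for rng,nm,z in [(((15,60,90),(28,150,255)),'disc',.030)]:
        m=cv2.inRange(h,*map(np.array,rng)); mm=np.zeros_like(m);mm[y0:y1,x0:x1]=m[y0:y1,x0:x1]
        N,l,s,ce=cv2.connectedComponentsWithStats(mm)
        for i in range(1,N):
            if s[i,4]>12: 
                print(n,nm,s[i],onplane(ce[i],z,K,T).round(4))
                if s[i,4]>300:
                    cs=cv2.findContours((l==i).astype(np.uint8),0,1)[0][0][:,0]; q=onplane(cs,z,K,T)
                    (cx,cy),r=cv2.minEnclosingCircle(q[:,:2].astype(np.float32)); print('circ',cx,cy,r)
H=max(o.shape[0] for o in out)
out=[cv2.copyMakeBorder(o,0,H-o.shape[0],0,10,0) for o in out]
cv2.imwrite('pics/crop1.png',np.hstack(out))
E
python3 m.py
```

```text
scene disc [ 18 109 131] [131 108  75]
scene frame [ 16 111 101] [101  80  57]
scene rec [ 42   9 149] [147 149 144]
scene table [ 33  19 124] [123 124 115]
scene mat [  9 133  25] [25 16 12]
scene disc [209 160  32  24 566] [[ 0.5862 -0.1063  0.03  ]]
circ 0.5856965184211731 -0.10639335960149765 0.0584152527153492
scene disc [278 183   7   9  36] [[0.4766 0.0755 0.03  ]]
scene disc [185 186   6  12  20] [[ 0.7383 -0.0956  0.03  ]]
side disc [ 20 118 151] [151 128  81]
side frame [ 14 191 100] [100  60  25]
side rec [ 78   8 154] [149 154 152]
side table [ 43  21 144] [139 144 132]
side mat [168 182   7] [7 2 4]
side disc [331 183  11  23  74] [[ 0.7272 -0.1155  0.03  ]]
side disc [218 185  10  11  69] [[0.4648 0.055  0.03  ]]
side disc [297 189   4   4  14] [[ 0.6447 -0.0572  0.03  ]]
side disc [ 270  197   43   36 1190] [[ 0.5808 -0.114   0.03  ]]
circ 0.5798315405845642 -0.1116090714931488 0.058832887560129166
side disc [257 221   5   5  17] [[ 0.497  -0.0921  0.03  ]]
side disc [259 252  10   9  65] [[ 0.4576 -0.1788  0.03  ]]
```

View pics/crop1.png

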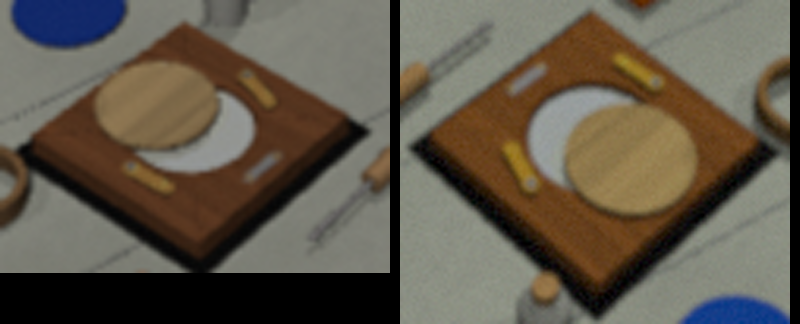

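The close crop shows the plywood disc on the frame, overlapping the white recess. Two brass buttons lie beside it, with the grey hanger plate opposite the disc. The disc measures about 11 cm across, which fits. Next I measure the frame and check that the path is clear.

```bash
python3 - <<'E'
from h import *
C=dict(scene=((185,145),3.9,[(185,25),(350,120),(200,243),(35,140)],[(243,73),(272,103),(131,165),(170,188)],[(263,167)]),
 side=((218,165),3.145,[(193,12),(357,147),(200,290),(32,135)],[(108,147),(131,187),(218,60),(258,80)],[(128,79)]))
for n,(o,s,c,b,hg) in C.items():
    f=np.load(n+'0.npz');K,T,d=f['K'],f['T'],f['d']
    g=lambda q,z:onplane(np.array(q)/s+o,z,K,T)[:,:2].round(4)
    P=g(c,.024);print(n,P.tolist(),'ctr',P.mean(0),'sides',np.linalg.norm(P-np.roll(P,1,0),axis=1).round(3))
    print('buttons',g(b,.0285).tolist(),'hanger',g(hg,.025).tolist())
    v,u=np.nonzero(d>0);z=d[v,u];R=T[:3,:3]
    X=(np.c_[(u-K[0,2])/K[0,0]*z,(v-K[1,2])/K[1,1]*z,z]-T[:3,3])@R
    a,b_=np.array([.228,.581]),np.array([.6,-.07]);e=(b_-a)/np.linalg.norm(b_-a)
    r=X[:,:2]-a; t=r@e; w=abs(r@[-e[1],e[0]])
    m=(t>.1)&(t<.85)&(w<.17)&(X[:,2]>.06)
    for k in np.arange(.1,.85,.05):
        q=m&(t>=k)&(t<k+.05)
        if q.any(): i=np.argmax(X[:,2]*q); print(round(k,2),q.sum(),X[i].round(3))
E
```

```text
scene [[0.5004, -0.1823], [0.4569, 0.0125], [0.6474, 0.0517], [0.6934, -0.1355]] ctr [ 0.574525 -0.0634  ] sides [0.199 0.2   0.194 0.193]
buttons [[0.4991, -0.0911], [0.5018, -0.0433], [0.6452, -0.0547], [0.6339, -0.0117]] hanger [[0.5539, 0.0134]]
0.1 1279 [0.152 0.418 0.686]
0.15 1 [0.156 0.367 0.657]
0.2 48 [0.491 0.458 0.107]
0.25 214 [0.478 0.431 0.108]
0.3 59 [0.52  0.392 0.109]
side [[0.6447, 0.0406], [0.6823, -0.1572], [0.4946, -0.2017], [0.4521, -0.0057]] ctr [ 0.568425 -0.081   ] sides [0.198 0.201 0.193 0.201]
buttons [[0.4997, -0.0521], [0.4958, -0.0959], [0.6309, -0.0213], [0.6487, -0.058]] hanger [[0.5526, 0.0036]]
0.1 525 [0.424 0.578 0.333]
0.15 9 [0.448 0.534 0.275]
0.2 50 [0.48  0.443 0.103]
0.25 115 [0.484 0.388 0.105]
0.3 123 [0.528 0.382 0.106]
```

Call:
drive_tool(
  commands=[
    {"dx":-0.785,"dz":-0.47,"grip":50},
    {"dx":-0.785,"dz":-0.47,"grip":50},
    {"dx":-0.785,"dz":-0.47,"grip":50},
    {"dx":-0.785,"dz":-0.47,"grip":50},
    {"dx":-0.785,"dz":-0.47,"grip":50},
    {"dx":-0.675,"dz":-0.96,"grip":50},
    {"dx":-0.675,"dz":-0.96,"grip":50},
    {"dx":-0.675,"dz":-0.96,"grip":50},
  ],
)

```text
schema error: expected keys dx, dy, dz, wx, wy, wz, grip
```

Call:
drive_tool(
  commands=[
    {"dx":-0.675,"dz":-0.96,"grip":50},
    {"dx":-0.675,"dz":-0.96,"grip":50},
    {"dx":-0.675,"dz":-0.96,"grip":50},
    {"dx":-0.675,"dz":-0.96,"grip":50},
    {"dx":-0.675,"dz":-0.96,"grip":50},
    {"dx":-0.675,"dz":-0.96,"grip":50},
    {"dx":-0.675,"dz":-0.96,"grip":50},
    {"wy":0.1,"grip":50},
  ],
)

```text
schema error: expected keys dx, dy, dz, wx, wy, wz, grip
```

Call:
drive_tool(
  commands=[
    {"wy":0.107,"grip":50},
    {"wy":0.107,"grip":50},
    {"wy":0.107,"grip":50},
    {"wy":0.107,"grip":50},
    {"wy":0.107,"grip":50},
    {"grip":50},
    {"grip":50},
  ],
)

```text
schema error: expected keys dx, dy, dz, wx, wy, wz, grip
```

All keys are required, so I'm resending with every one filled in.

Call:
drive_tool(
  commands=[
    {"dx":-0.785,"dy":0,"dz":-0.47,"wx":0,"wy":0,"wz":0,"grip":50},
    {"dx":-0.785,"dy":0,"dz":-0.47,"wx":0,"wy":0,"wz":0,"grip":50},
    {"dx":-0.785,"dy":0,"dz":-0.47,"wx":0,"wy":0,"wz":0,"grip":50},
    {"dx":-0.785,"dy":0,"dz":-0.47,"wx":0,"wy":0,"wz":0,"grip":50},
    {"dx":-0.785,"dy":0,"dz":-0.47,"wx":0,"wy":0,"wz":0,"grip":50},
    {"dx":-0.675,"dy":0,"dz":-0.96,"wx":0,"wy":0,"wz":0,"grip":50},
    {"dx":-0.675,"dy":0,"dz":-0.96,"wx":0,"wy":0,"wz":0,"grip":50},
    {"dx":-0.675,"dy":0,"dz":-0.96,"wx":0,"wy":0,"wz":0,"grip":50},
  ],
)

```text
time_s: 1.1
position: [0.3367, 0.2823, 0.2445]
tcp_rot: [[0.366, -0.0, -0.931], [0.931, -0.0, 0.366], [-0.0, -1.0, 0.0]]
force: [-0.1, 0.6, -0.3]
opening: 0.577
```

Call:
drive_tool(
  commands=[
    {"dx":-0.675,"dy":0,"dz":-0.96,"wx":0,"wy":0,"wz":0,"grip":50},
    {"dx":-0.675,"dy":0,"dz":-0.96,"wx":0,"wy":0,"wz":0,"grip":50},
    {"dx":-0.675,"dy":0,"dz":-0.96,"wx":0,"wy":0,"wz":0,"grip":50},
    {"dx":-0.675,"dy":0,"dz":-0.96,"wx":0,"wy":0,"wz":0,"grip":50},
    {"dx":-0.675,"dy":0,"dz":-0.96,"wx":0,"wy":0,"wz":0,"grip":50},
    {"dx":-0.675,"dy":0,"dz":-0.96,"wx":0,"wy":0,"wz":0,"grip":50},
    {"dx":-0.675,"dy":0,"dz":-0.96,"wx":0,"wy":0,"wz":0,"grip":50},
    {"dx":0,"dy":0,"dz":0,"wx":0,"wy":0.1,"wz":0,"grip":50},
  ],
)

```text
time_s: 2.1
position: [0.5196, 0.0062, 0.2443]
tcp_rot: [[0.514, 0.002, -0.858], [0.858, -0.001, 0.514], [0.0, -1.0, -0.002]]
force: [-0.1, 0.4, 0.3]
opening: 0.575
```

Call:
drive_tool(
  commands=[
    {"dx":0,"dy":0,"dz":0,"wx":0,"wy":0.107,"wz":0,"grip":50},
    {"dx":0,"dy":0,"dz":0,"wx":0,"wy":0.107,"wz":0,"grip":50},
    {"dx":0,"dy":0,"dz":0,"wx":0,"wy":0.107,"wz":0,"grip":50},
    {"dx":0,"dy":0,"dz":0,"wx":0,"wy":0.107,"wz":0,"grip":50},
    {"dx":0,"dy":0,"dz":0,"wx":0,"wy":0.107,"wz":0,"grip":50},
    {"dx":0,"dy":0,"dz":0,"wx":0,"wy":0,"wz":0,"grip":50},
  ],
)

```text
time_s: 2.85
position: [0.517, 0.0093, 0.2442]
tcp_rot: [[0.98, -0.001, -0.199], [0.199, 0.0, 0.98], [-0.001, -1.0, 0.0]]
force: [0.9, -0.1, -0.4]
opening: 0.572
```

```bash
python3 - <<'E'
from h import *
s=bot.read_state();print(s['time_s'],s['position'].round(4),s['tcp_rot'].round(3).tolist(),s['joint_positions'].round(1))
p,d,K,T=snap('wrist','w1');np.savez('w1',p=p,d=d,K=K,T=T)
o=-T[:3,:3].T@T[:3,3];print(K.tolist(),o,T[:3,:3].round(3).tolist(),'cam in tool',s['tcp_rot'].T@(o-s['position']))
cv2.imwrite('pics/w1b.png',cv2.resize(p[:,:,::-1],(800,600),interpolation=cv2.INTER_CUBIC))
E
```

```text
2.85 [0.517  0.0093 0.2442] [[0.98, -0.001, -0.199], [0.199, 0.0, 0.98], [-0.001, -1.0, 0.0]] [-11.4  22.   97.4   0.   60.6 -22.9]
[[297.3186396354542, 0.0, 255.57086258460475], [0.0, 297.3186396354542, 188.93297538517123], [0.0, 0.0, 1.0]] [0.50335013 0.08083999 0.38488557] [[0.98, 0.2, 0.0], [0.193, -0.945, 0.264], [0.053, -0.259, -0.964]] cam in tool [ 0.00078887 -0.14063058  0.07285508]
```

View pics/w1b.png

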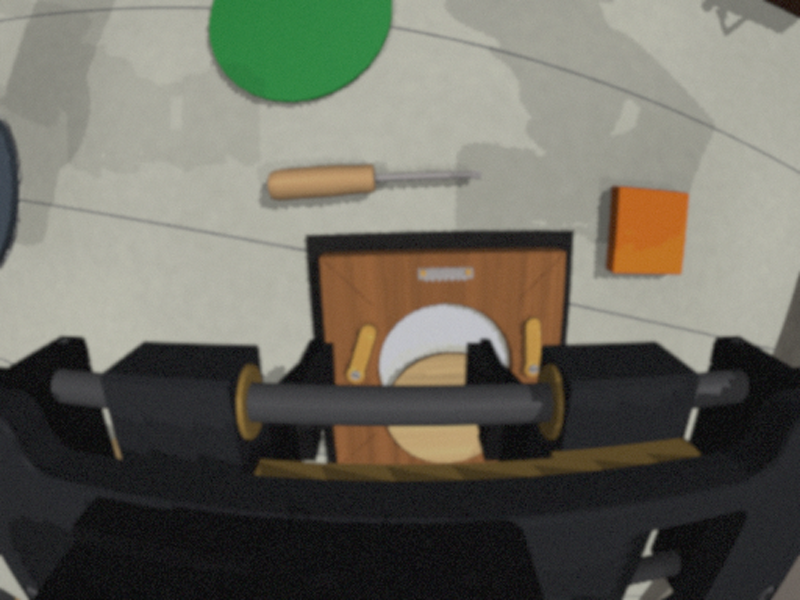

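The wrist view shows the frame with its top corners at (320,252) and (566,250) and the hanger at (445,273). Button a has its screw at (355,375) and tip at (370,327); button b has its screw at (533,370) and tip at (533,320). The white recess is centred near (445,360), with the disc below it. I'll convert these by fisheye rays.

```bash
cat >> h.py <<'E'
def fish(uv,z,K,T):
    q=(np.atleast_2d(np.array(uv,float))-[K[0,2],K[1,2]])/[K[0,0],K[1,1]]
    t=np.linalg.norm(q,axis=1)
    r=np.c_[q/t[:,None]*np.sin(t)[:,None],np.cos(t)]
    R=T[:3,:3];o=-R.T@T[:3,3];w=r@R
    return (o+w*((z-o[2])/w[:,2])[:,None])[:,:2]
def circ(P):
    A=np.c_[2*P,np.ones(len(P))];s=np.linalg.lstsq(A,(P**2).sum(1),rcond=None)[0]
    return s[:2],np.sqrt(s[2]+s[0]**2+s[1]**2)
E
python3 - <<'E'
from h import *
f=np.load('w1.npz');p,K,T=f['p'],f['K'],f['T'];g=lambda q,z:fish(np.array(q)/1.5625,z,K,T)
h=cv2.cvtColor(p,cv2.COLOR_RGB2HSV)
c=g([(320,252),(566,250)],.024);ex=(c[1]-c[0]);L=np.linalg.norm(ex);ex/=L;ey=np.array([-ex[1],ex[0]])
print('corners',c.round(4).tolist(),'L',L,'yaw',np.degrees(np.arctan2(ex[1],ex[0])),'ctr',(c.mean(0)-.1*ey).round(4))
roi=np.zeros(h.shape[:2],np.uint8);roi[190:240,240:330]=255
m=cv2.inRange(h,(0,0,130),(179,50,255))&roi
pts=[]
for u in range(250,316,2):
    v=np.nonzero(m[:,u])[0]
    if len(v)>3: pts.append((u,v[0]-.5))
P=g(np.array(pts)*1.5625,.024);C,r=circ(P);
for _ in range(3):
    e=abs(np.linalg.norm(P-C,axis=1)-r);P=P[e<max(2*np.median(e),.001)];C,r=circ(P)
print('recess',C.round(4),r,len(P))
from scipy.optimize import least_squares
C2=least_squares(lambda c:np.linalg.norm(P-c,axis=1)-.058,C).x;print('recess r fixed',C2.round(4))
F=lambda q:np.c_[(q-C2)@ex,(q-C2)@ey].round(4).tolist()
b=g([(355,375),(370,327),(533,370),(533,320)],.03);print('buttons',F(b),b.round(4).tolist(),'ctr from pivots',(b[[0,2]].mean(0)).round(4))
# disc edge: bottom boundary of white, and left disc edge
pts=[]
for u in range(258,300,2):
    v=np.nonzero(m[:,u])[0]
    if len(v)>3: pts.append((u,v[-1]+.5))
P=g(np.array(pts)*1.5625,.026);D=least_squares(lambda c:np.linalg.norm(P-c,axis=1)-.0555,C2-.04*ey,loss='soft_l1',f_scale=.001).x
print('disc',D.round(4),F(D[None]),(np.linalg.norm(P-D,axis=1)-.0555).round(4))
E
```

```text
corners [[0.4543, 0.0063], [0.6497, 0.0492]] L 0.20007563276089108 yaw 12.368278277380275 ctr [ 0.5734 -0.0699]
recess [ 0.5722 -0.0697] 0.05580046437288358 33
recess r fixed [ 0.5729 -0.072 ]
buttons [[-0.0748, -0.0021], [-0.0606, 0.0407], [0.0777, -0.0014], [0.0739, 0.0442]] [[0.5002, -0.0901], [0.505, -0.0452], [0.6491, -0.0568], [0.6356, -0.0131]] ctr from pivots [ 0.5747 -0.0734]
disc [ 0.5839 -0.1092] [[0.0028, -0.0386]] [-0.0004  0.0001  0.0008  0.0006  0.0005  0.0005 -0.0006 -0.0002  0.0002
 -0.0005 -0.0011 -0.0002 -0.0006 -0.0009  0.0004  0.0004 -0.0009  0.0007
 -0.0003  0.0002  0.0062]
```

```bash
python3 - <<'E'
from h import *
for n,q in dict(scene=[(317,195),(379,232),(315,150)],side=[(518,550),(411,430),(533,495)]).items():
    f=np.load(n+'0.npz');K,T=f['K'],f['T'];q=np.array(q)*.64
    print(n,[onplane(q[i],z,K,T)[0].round(3) for i,z in enumerate((.01,.01,.12))])
E
```

```text
scene [array([ 0.493, -0.401,  0.01 ]), array([ 0.452, -0.187,  0.01 ]), array([ 0.469, -0.43 ,  0.12 ])]
side [array([ 0.468, -0.438,  0.01 ]), array([ 0.435, -0.213,  0.01 ]), array([ 0.492, -0.409,  0.12 ])]
```

Call:
drive_tool(
  commands=[
    {"dx":0.17,"dy":0,"dz":-0.835,"wx":0,"wy":0,"wz":0,"grip":50},
    {"dx":0.17,"dy":0,"dz":-0.835,"wx":0,"wy":0,"wz":0,"grip":50},
    {"dx":0.17,"dy":0,"dz":-0.835,"wx":0,"wy":0,"wz":0,"grip":50},
    {"dx":0.17,"dy":0,"dz":-0.835,"wx":0,"wy":0,"wz":0,"grip":50},
    {"dx":0.17,"dy":0,"dz":-0.835,"wx":0,"wy":0,"wz":0,"grip":50},
    {"dx":0.17,"dy":0,"dz":-0.835,"wx":0,"wy":0,"wz":0,"grip":50},
    {"dx":0,"dy":0,"dz":0,"wx":0,"wy":-0.01,"wz":0,"grip":50},
    {"dx":0,"dy":0,"dz":0,"wx":0,"wy":0,"wz":0,"grip":50},
  ],
)

```text
time_s: 3.9
position: [0.5961, -0.1785, 0.244]
tcp_rot: [[0.977, -0.002, -0.214], [0.214, 0.001, 0.977], [-0.001, -1.0, 0.002]]
force: [-0.5, 0.8, 1.2]
opening: 0.572
```

Call:
drive_tool(
  commands=[
    {"dx":0,"dy":1,"dz":0,"wx":0,"wy":0,"wz":0,"grip":50},
    {"dx":0,"dy":1,"dz":0,"wx":0,"wy":0,"wz":0,"grip":50},
    {"dx":0,"dy":1,"dz":0,"wx":0,"wy":0,"wz":0,"grip":50},
    {"dx":0,"dy":1,"dz":0,"wx":0,"wy":0,"wz":0,"grip":50},
    {"dx":0,"dy":0.6,"dz":0,"wx":0,"wy":0,"wz":0,"grip":50},
    {"dx":0,"dy":0.28,"dz":0,"wx":0,"wy":0,"wz":0,"grip":50},
    {"dx":0,"dy":0,"dz":0,"wx":0,"wy":0,"wz":0,"grip":50},
    {"dx":0,"dy":0,"dz":0,"wx":0,"wy":0,"wz":0,"grip":50},
  ],
)

```text
time_s: 4.9
position: [0.5976, -0.1792, 0.0506]
tcp_rot: [[0.977, 0.002, -0.213], [0.213, -0.001, 0.977], [0.002, -1.0, -0.001]]
force: [0.1, -0.1, 0.7]
opening: 0.573
```

```bash
python3 - <<'E'
from h import *
C=np.array([.5735,-.0715]);ex=np.array([.977,.214]);ey=np.array([-.214,.977])
s=bot.read_state();q=s['position'][:2]-C;print(s['position'].round(4),q@ex,q@ey,s['force'].round(1))
p,d,K,T=snap('wrist');cv2.imwrite('pics/w2.png',cv2.resize(p[:,:,::-1],(800,600),interpolation=cv2.INTER_CUBIC))
np.savez('w2',p=p,d=d,K=K,T=T)
E
```

```text
[ 0.5976 -0.1792  0.0506] 0.00047684177421582143 -0.11039185862929568 [ 0.1 -0.1  0.7]
```

View pics/w2.png

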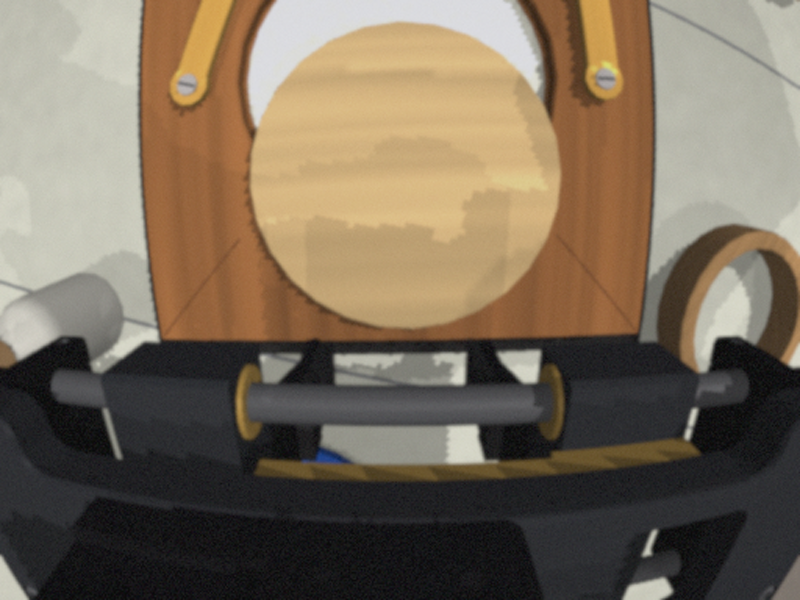

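The close wrist view shows the disc as one large circle centred near (405,175). The screws are at (185,85) and (605,77), the fingers stand behind the disc, and the glue and tape are clear at the sides. I'll refine the numbers from this view.

```bash
cat > meas.py <<'E'
from h import *
from scipy.optimize import least_squares
f=np.load('w2.npz');p,K,T=f['p'],f['K'],f['T'];g=lambda q,z:fish(np.array(q)/1.5625,z,K,T)
s=g([(185,85),(605,77)],.030);ex=s[1]-s[0];L=np.linalg.norm(ex);ex/=L;ey=np.array([-ex[1],ex[0]]);C=s.mean(0)
print('screws',s.round(4).tolist(),L,'yaw',np.degrees(np.arctan2(ex[1],ex[0])),'C',C.round(4))
e=g([(143,150),(652,150),(165,340),(636,333)],.024)-C;print('edges',np.c_[e@ex,e@ey].round(4).tolist())
d=g([(249,175),(560,175),(405,22),(405,329),(295,65),(515,65),(295,285),(515,285)],.030)
D=circ(d);print('disc',D,(D[0]-C)@ex,(D[0]-C)@ey)
q=bot.read_state()['position'][:2]-C;print('tcp',q@ex,q@ey)
E
python3 meas.py
```

```text
screws [[0.4989, -0.0898], [0.6484, -0.0544]] 0.1536561145434676 yaw 13.311087772359887 C [ 0.5736 -0.0721]
edges [[-0.0994, -0.0219], [0.1006, -0.0256], [-0.0989, -0.1007], [0.0997, -0.1013]]
disc (array([ 0.58560335, -0.10920908]), np.float64(0.05556769253661434)) 0.0031263163357075894 -0.038834346918299484
tcp -0.0013144883193603341 -0.10988960265563724
```

Call:
drive_tool(
  commands=[
    {"dx":0,"dy":0.08,"dz":0,"wx":0,"wy":0,"wz":0,"grip":50},
    {"dx":0,"dy":0,"dz":0,"wx":0,"wy":0,"wz":0,"grip":50},
  ],
)

```text
time_s: 5.2
position: [0.5968, -0.1792, 0.0464]
tcp_rot: [[0.977, 0.0, -0.213], [0.213, -0.0, 0.977], [0.0, -1.0, -0.0]]
force: [-0.4, 0.4, 0.9]
opening: 0.576
```

Call:
drive_tool(
  commands=[
    {"dx":0,"dy":-0.045,"dz":0,"wx":0,"wy":0,"wz":0,"grip":50},
    {"dx":0,"dy":0,"dz":0.15,"wx":0,"wy":0,"wz":0,"grip":50},
    {"dx":0,"dy":0,"dz":0.15,"wx":0,"wy":0,"wz":0,"grip":50},
    {"dx":0,"dy":0,"dz":0.15,"wx":0,"wy":0,"wz":0,"grip":50},
    {"dx":0,"dy":0,"dz":0.15,"wx":0,"wy":0,"wz":0,"grip":50},
    {"dx":0,"dy":0,"dz":0.15,"wx":0,"wy":0,"wz":0,"grip":50},
    {"dx":0,"dy":0,"dz":0,"wx":0,"wy":0,"wz":0,"grip":50},
  ],
)

```text
time_s: 6.08
position: [0.5901, -0.1491, 0.0479]
tcp_rot: [[0.977, -0.001, -0.213], [0.213, 0.0, 0.977], [-0.001, -1.0, 0.0]]
force: [0.3, 0.3, -0.2]
opening: 0.575
```

```bash
cat > look.py <<'E'
from h import *
import sys
C=np.array([.5736,-.0719]);a=np.radians(12.8);ex=np.array([np.cos(a),np.sin(a)]);ey=np.array([-ex[1],ex[0]])
s=bot.read_state();q=s['position'][:2]-C;print(s['time_s'],s['position'].round(4),(q@ex).round(4),(q@ey).round(4),s['force'].round(1),s['tcp_rot'].round(3).tolist())
if len(sys.argv)>1:
    p,d,K,T=snap('wrist');cv2.imwrite(f'pics/{sys.argv[1]}.png',cv2.resize(p[:,:,::-1],(800,600),interpolation=cv2.INTER_CUBIC))
    np.savez(sys.argv[1],p=p,d=d,K=K,T=T)
E
python3 look.py w3
```

```text
6.075 [ 0.5901 -0.1491  0.0479] -0.001 -0.079 [ 0.3  0.3 -0.2] [[0.977, -0.001, -0.213], [0.213, 0.0, 0.977], [-0.001, -1.0, 0.0]]
```

View pics/w3.png

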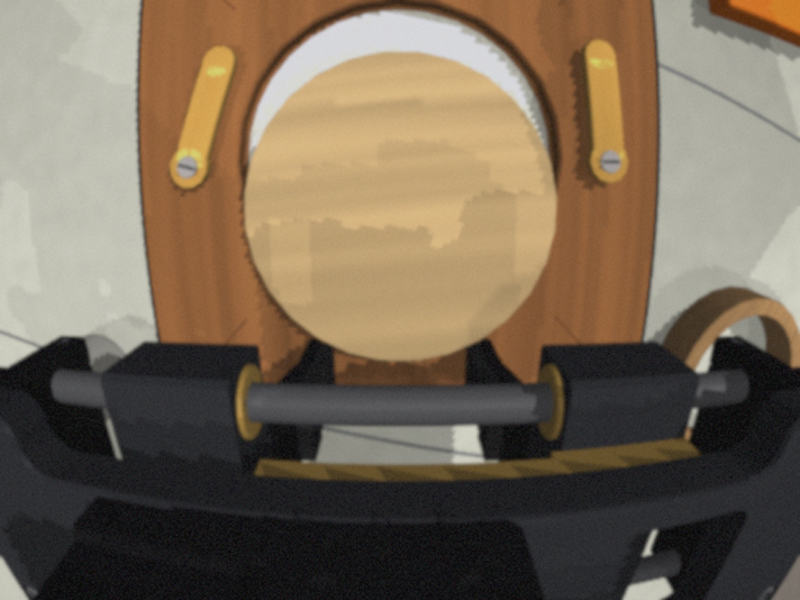

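The disc is following level: its centre is now near (401,205) and the white crescent has shrunk to the top of the recess. I'll keep pushing until it drops.

Call:
drive_tool(
  commands=[
    {"dx":0,"dy":0,"dz":0.1,"wx":0,"wy":0,"wz":0,"grip":50},
    {"dx":0,"dy":0,"dz":0.1,"wx":0,"wy":0,"wz":0,"grip":50},
    {"dx":0,"dy":0,"dz":0.1,"wx":0,"wy":0,"wz":0,"grip":50},
    {"dx":0,"dy":0,"dz":0.1,"wx":0,"wy":0,"wz":0,"grip":50},
    {"dx":0,"dy":0,"dz":0.1,"wx":0,"wy":0,"wz":0,"grip":50},
    {"dx":0,"dy":0,"dz":0,"wx":0,"wy":0,"wz":0,"grip":50},
  ],
)

```text
time_s: 6.88
position: [0.586, -0.1298, 0.048]
tcp_rot: [[0.977, -0.0, -0.213], [0.213, 0.0, 0.977], [-0.0, -1.0, 0.0]]
force: [0.5, -0.2, 0.3]
opening: 0.572
```

```bash
python3 look.py w4
```

```text
6.875 [ 0.586  -0.1298  0.048 ] -0.0007 -0.0592 [ 0.5 -0.2  0.3] [[0.977, -0.0, -0.213], [0.213, 0.0, 0.977], [-0.0, -1.0, 0.0]]
```

View pics/w4.png

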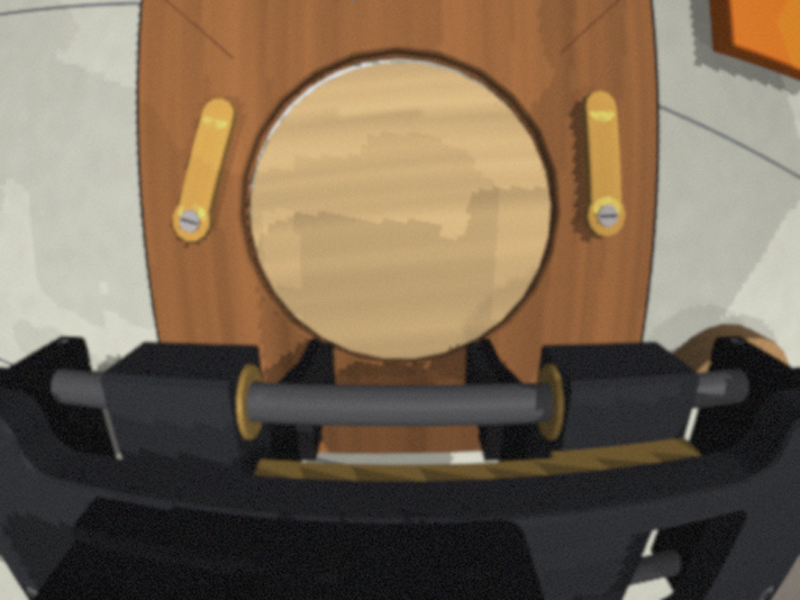

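The disc now sits inside the dark recess ring all round, with its edge spanning 250–552 px horizontally and 58–360 px vertically. I'll confirm that it is flat from the depth.

```bash
cat > flat.py <<'E'
from h import *
import sys
f=np.load(sys.argv[1]+'.npz');d,K,T=f['d'],f['K'],f['T']
def H(u,v,w=5):
    u,v=int(u/1.5625),int(v/1.5625);vv,uu=np.mgrid[v-w:v+w+1,u-w:u+w+1];z=d[vv,uu].ravel();q=(np.c_[uu.ravel(),vv.ravel()]-[K[0,2],K[1,2]])/K[0,0];t=np.linalg.norm(q,axis=1)+1e-9
    r=np.c_[q/t[:,None]*np.tan(t)[:,None],np.ones(len(t))]*z[:,None];X=(r-T[:3,3])@T[:3,:3];X=X[z>0]
    return np.median(X,axis=0).round(4).tolist() if len(X) else None
for a in sys.argv[2:]: print(a,H(*map(float,a.split(','))))
E
python3 flat.py w4 400,80 400,200 400,325 275,200 530,200 400,30 210,300 600,300
```

```text
400,80 [0.5647, -0.0264, 0.0227]
400,200 [0.5741, -0.0688, 0.023]
400,325 [0.5839, -0.1144, 0.0229]
275,200 [0.5294, -0.0776, 0.0229]
530,200 [0.62, -0.0579, 0.0229]
400,30 [0.5608, -0.0083, 0.0244]
210,300 [0.5094, -0.1203, 0.0243]
600,300 [0.6582, -0.0878, 0.0247]
```

Disc top reads 22.7–23.0 mm everywhere and the frame face 24.4 mm (expected 22.5 and 24), so it is home and flat. Next I lift, close the fingers and go to button a.

Call:
drive_tool(
  commands=[
    {"dx":0,"dy":-0.3,"dz":-0.1,"wx":0,"wy":0,"wz":0,"grip":50},
    {"dx":0,"dy":-1,"dz":0,"wx":0,"wy":0,"wz":0,"grip":50},
    {"dx":-0.59,"dy":0,"dz":0.69,"wx":0,"wy":0,"wz":0,"grip":0},
    {"dx":-0.59,"dy":0,"dz":0.69,"wx":0,"wy":0,"wz":0,"grip":0},
    {"dx":-0.59,"dy":0,"dz":0.69,"wx":0,"wy":0,"wz":0,"grip":0},
    {"dx":-0.59,"dy":0,"dz":0.69,"wx":0,"wy":0,"wz":0,"grip":0},
    {"dx":0,"dy":0,"dz":0,"wx":0,"wy":0,"wz":0,"grip":0},
    {"dx":0,"dy":0,"dz":0,"wx":0,"wy":0,"wz":0,"grip":0},
  ],
)

```text
time_s: 7.92
position: [0.4731, -0.0473, 0.1007]
tcp_rot: [[0.977, 0.003, -0.213], [0.213, -0.001, 0.977], [0.003, -1.0, -0.002]]
force: [-0.4, -0.7, 0.1]
opening: 0.024
```

```bash
python3 look.py
```

```text
7.925 [ 0.4731 -0.0473  0.1007] -0.0925 0.0462 [-0.4 -0.7  0.1] [[0.977, 0.003, -0.213], [0.213, -0.001, 0.977], [0.003, -1.0, -0.002]]
```

Call:
drive_tool(
  commands=[
    {"dx":-0.05,"dy":0.7,"dz":0,"wx":0,"wy":0,"wz":0,"grip":0},
    {"dx":0,"dy":0.5,"dz":0,"wx":0,"wy":0,"wz":0,"grip":0},
    {"dx":0,"dy":0.1,"dz":0,"wx":0,"wy":0,"wz":0,"grip":0},
    {"dx":0,"dy":0,"dz":0,"wx":0,"wy":0,"wz":0,"grip":0},
    {"dx":0,"dy":0,"dz":0,"wx":0,"wy":0,"wz":0,"grip":0},
  ],
)

```text
time_s: 8.55
position: [0.4702, -0.0472, 0.0486]
tcp_rot: [[0.977, 0.002, -0.212], [0.212, -0.001, 0.977], [0.002, -1.0, -0.001]]
force: [0.3, -0.8, 0.2]
opening: 0.005
```

```bash
python3 look.py
```

```text
8.55 [ 0.4702 -0.0472  0.0486] -0.0954 0.047 [ 0.3 -0.8  0.2] [[0.977, 0.002, -0.212], [0.212, -0.001, 0.977], [0.002, -1.0, -0.001]]
```

Call:
drive_tool(
  commands=[
    {"dx":0.24,"dy":0,"dz":-0.03,"wx":0,"wy":0,"wz":0,"grip":0},
    {"dx":0.22,"dy":0,"dz":-0.06,"wx":0,"wy":0,"wz":0,"grip":0},
    {"dx":0.2,"dy":0,"dz":-0.11,"wx":0,"wy":0,"wz":0,"grip":0},
    {"dx":0.165,"dy":0,"dz":-0.16,"wx":0,"wy":0,"wz":0,"grip":0},
    {"dx":0.12,"dy":0,"dz":-0.195,"wx":0,"wy":0,"wz":0,"grip":0},
    {"dx":0.07,"dy":0,"dz":-0.2,"wx":0,"wy":0,"wz":0,"grip":0},
    {"dx":0,"dy":0,"dz":0,"wx":0,"wy":0,"wz":0,"grip":0},
  ],
)

```text
time_s: 9.43
position: [0.5161, -0.0688, 0.0479]
tcp_rot: [[0.977, 0.001, -0.212], [0.212, -0.001, 0.977], [0.001, -1.0, -0.001]]
force: [-0.1, 0.3, 1.3]
opening: 0.007
```

```bash
python3 look.py
```

```text
9.425 [ 0.5161 -0.0688  0.0479] -0.0554 0.0158 [-0.1  0.3  1.3] [[0.977, 0.001, -0.212], [0.212, -0.001, 0.977], [0.001, -1.0, -0.001]]
```

Call:
drive_tool(
  commands=[
    {"dx":0,"dy":0,"dz":0.25,"wx":0,"wy":0,"wz":0,"grip":0},
    {"dx":0,"dy":-0.65,"dz":0,"wx":0,"wy":0,"wz":0,"grip":0},
    {"dx":0,"dy":-0.65,"dz":0,"wx":0,"wy":0,"wz":0,"grip":0},
    {"dx":1,"dy":0,"dz":0.13,"wx":0,"wy":0,"wz":0,"grip":0},
    {"dx":1,"dy":0,"dz":0.13,"wx":0,"wy":0,"wz":0,"grip":0},
    {"dx":1,"dy":0,"dz":0.13,"wx":0,"wy":0,"wz":0,"grip":0},
    {"dx":1,"dy":0,"dz":0.13,"wx":0,"wy":0,"wz":0,"grip":0},
    {"dx":0,"dy":0,"dz":0,"wx":0,"wy":0,"wz":0,"grip":0},
  ],
)

```text
time_s: 10.42
position: [0.6674, -0.002, 0.0999]
tcp_rot: [[0.977, 0.003, -0.215], [0.215, -0.0, 0.977], [0.003, -1.0, -0.001]]
force: [-1.3, -1.0, -0.2]
opening: 0.004
```

```bash
python3 look.py
```

```text
10.425 [ 0.6674 -0.002   0.0999] 0.107 0.0474 [-1.3 -1.  -0.2] [[0.977, 0.003, -0.215], [0.215, -0.0, 0.977], [0.003, -1.0, -0.001]]
```

Call:
drive_tool(
  commands=[
    {"dx":0,"dy":0.7,"dz":0,"wx":0,"wy":0,"wz":0,"grip":0},
    {"dx":0,"dy":0.5,"dz":0,"wx":0,"wy":0,"wz":0,"grip":0},
    {"dx":0,"dy":0.09,"dz":0,"wx":0,"wy":0,"wz":0,"grip":0},
    {"dx":0,"dy":0,"dz":0,"wx":0,"wy":0,"wz":0,"grip":0},
  ],
)

```text
time_s: 10.92
position: [0.6648, -0.0037, 0.0482]
tcp_rot: [[0.977, -0.001, -0.212], [0.212, 0.0, 0.977], [-0.001, -1.0, 0.0]]
force: [0.6, -0.1, 0.1]
opening: 0.008
```

Call:
drive_tool(
  commands=[
    {"dx":-0.3,"dy":0,"dz":-0.04,"wx":0,"wy":0,"wz":0,"grip":0},
    {"dx":-0.23,"dy":0,"dz":0,"wx":0,"wy":0,"wz":0,"grip":0},
    {"dx":-0.22,"dy":0,"dz":-0.06,"wx":0,"wy":0,"wz":0,"grip":0},
    {"dx":-0.2,"dy":0,"dz":-0.11,"wx":0,"wy":0,"wz":0,"grip":0},
    {"dx":-0.165,"dy":0,"dz":-0.16,"wx":0,"wy":0,"wz":0,"grip":0},
    {"dx":-0.12,"dy":0,"dz":-0.195,"wx":0,"wy":0,"wz":0,"grip":0},
    {"dx":-0.07,"dy":0,"dz":-0.21,"wx":0,"wy":0,"wz":0,"grip":0},
    {"dx":0,"dy":0,"dz":0,"wx":0,"wy":0,"wz":0,"grip":0},
  ],
)

```text
time_s: 11.92
position: [0.6207, -0.0461, 0.0481]
tcp_rot: [[0.977, -0.0, -0.212], [0.212, -0.0, 0.977], [-0.0, -1.0, -0.0]]
force: [-0.4, 0.4, -0.4]
opening: 0.006
```

```bash
python3 look.py
```

```text
11.925 [ 0.6207 -0.0461  0.0481] 0.0517 0.0147 [-0.4  0.4 -0.4] [[0.977, -0.0, -0.212], [0.212, -0.0, 0.977], [-0.0, -1.0, -0.0]]
```

Call:
drive_tool(
  commands=[
    {"dx":0,"dy":0,"dz":0.25,"wx":0,"wy":0,"wz":0,"grip":0},
    {"dx":0,"dy":-0.6,"dz":0,"wx":0,"wy":0,"wz":0,"grip":0},
    {"dx":0,"dy":-0.8,"dz":0,"wx":0,"wy":0,"wz":0,"grip":0},
    {"dx":-0.43,"dy":0,"dz":-0.83,"wx":0,"wy":0,"wz":0,"grip":0},
    {"dx":-0.43,"dy":0,"dz":-0.83,"wx":0,"wy":0,"wz":0,"grip":0},
    {"dx":-0.43,"dy":0,"dz":-0.83,"wx":0,"wy":0,"wz":0,"grip":0},
    {"dx":0,"dy":0,"dz":0,"wx":0,"wy":0,"wz":0,"grip":0},
    {"dx":0,"dy":0,"dz":0,"wx":0,"wy":0,"wz":0,"grip":0},
  ],
)

```text
time_s: 12.92
position: [0.5897, -0.1427, 0.1044]
tcp_rot: [[0.977, 0.0, -0.213], [0.213, 0.0, 0.977], [0.0, -1.0, 0.0]]
force: [-0.8, 0.3, -0.8]
opening: 0.003
```

```bash
python3 look.py w5
```

```text
12.925 [ 0.5897 -0.1427  0.1044] -0.0 -0.0726 [-0.8  0.3 -0.8] [[0.977, 0.0, -0.213], [0.213, 0.0, 0.977], [0.0, -1.0, 0.0]]
```

View pics/w5.png

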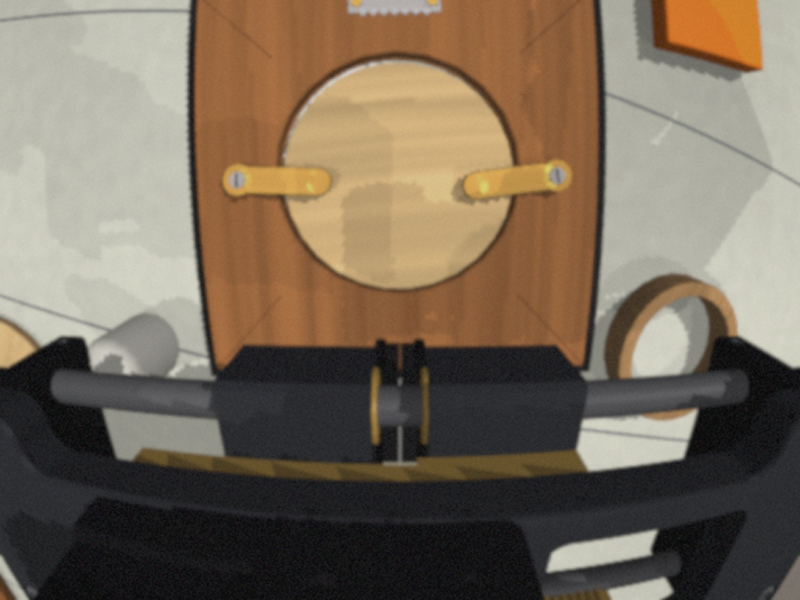

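Both buttons lie across the disc: a has its screw at (237,180) and tip at (331,181), b its screw at (557,175) and tip at (464,186). Button b looks a few degrees past the middle, so I'll measure it.

```bash
cat > ang.py <<'E'
from h import *
import sys
f=np.load(sys.argv[1]+'.npz');p,K,T=f['p'],f['K'],f['T'];h=cv2.cvtColor(p,cv2.COLOR_RGB2HSV)
n=eval(sys.argv[2]) # a screw,tip,b screw,tip
P=fish(np.array(n)/1.5625,.030,K,T);C=P[[0,2]].mean(0);e=P[2]-P[0];print('L',np.linalg.norm(e),np.linalg.norm(P[1]-P[0]),np.linalg.norm(P[3]-P[2]),'C',C.round(4),'yaw',np.degrees(np.arctan2(e[1],e[0])))
m=cv2.inRange(h,(17,140,120),(32,255,255))
N,l,s,c=cv2.connectedComponentsWithStats(m)
for k,(i,w) in enumerate([(0,1),(2,-1)]):
    u=np.array(n[i])/1.5625;best=None
    js=[j for j in range(1,N) if s[j,4]>60 and np.hypot(*(c[j]-u))<60]
    for j in js:
        v,uu=np.nonzero(l==j);Q=fish(np.c_[uu,v],.030,K,T);mn=Q.mean(0);d=np.linalg.svd(Q-mn)[2][0]
        if d@e*w<0:d=-d
        x=e*w/np.linalg.norm(e);y=np.array([-e[1],e[0]])/np.linalg.norm(e)
        print('ab'[k],s[j],'axis ang',np.arctan2(d@y,d@x).round(3))
    t=P[i+1]-P[i];print('ab'[k],'screw-tip ang',np.arctan2(t@y,t@x).round(3))
E
python3 ang.py w5 "[(237,180),(331,181),(557,175),(464,186)]"
```

```text
L 0.15235499108044395 0.04591998776968804 0.045643732258715326 C [ 0.5741 -0.0719] yaw 13.186857139615825
a [ 142  105   70   21 1036] axis ang -0.072
a screw-tip ang -0.066
b [296 102  70  25 997] axis ang -0.144
b screw-tip ang -0.138
```

Screw-line angles: a ≈ -0.07, b ≈ -0.14, both slightly past zero. I'll nudge both back from the -y side, b first.

Call:
drive_tool(
  commands=[
    {"dx":0.65,"dy":0,"dz":0.48,"wx":0,"wy":-0.009,"wz":0,"grip":0},
    {"dx":0.65,"dy":0,"dz":0.48,"wx":0,"wy":0,"wz":0,"grip":0},
    {"dx":0,"dy":0.75,"dz":0,"wx":0,"wy":0,"wz":0,"grip":0},
    {"dx":0,"dy":0.55,"dz":0,"wx":0,"wy":0,"wz":0,"grip":0},
    {"dx":0,"dy":0.09,"dz":0,"wx":0,"wy":0,"wz":0,"grip":0},
    {"dx":0,"dy":0,"dz":0,"wx":0,"wy":0,"wz":0,"grip":0},
    {"dx":0,"dy":0,"dz":0,"wx":0,"wy":0,"wz":0,"grip":0},
  ],
)

```text
time_s: 13.85
position: [0.6326, -0.0946, 0.0498]
tcp_rot: [[0.974, 0.002, -0.227], [0.227, -0.001, 0.974], [0.002, -1.0, -0.001]]
force: [0.6, -0.4, 0.4]
opening: 0.003
```

```bash
sed -i 's/\.5736,-\.0719/.5740,-.0719/;s/12\.8/13.1/' look.py; python3 look.py
```

```text
13.85 [ 0.6326 -0.0946  0.0498] 0.0519 -0.0354 [ 0.6 -0.4  0.4] [[0.974, 0.002, -0.227], [0.227, -0.001, 0.974], [0.002, -1.0, -0.001]]
```

Call:
drive_tool(
  commands=[
    {"dx":0,"dy":0.03,"dz":0.15,"wx":0,"wy":0,"wz":0,"grip":0},
    {"dx":0,"dy":0,"dz":0.15,"wx":0,"wy":0,"wz":0,"grip":0},
    {"dx":0,"dy":0,"dz":0.1,"wx":0,"wy":0,"wz":0,"grip":0},
    {"dx":0,"dy":0,"dz":0,"wx":0,"wy":0,"wz":0,"grip":0},
    {"dx":0,"dy":0,"dz":0,"wx":0,"wy":0,"wz":0,"grip":0},
  ],
)

```text
time_s: 14.48
position: [0.6282, -0.0789, 0.0476]
tcp_rot: [[0.974, 0.0, -0.226], [0.226, 0.0, 0.974], [0.0, -1.0, 0.0]]
force: [0.3, 0.5, 0.5]
opening: 0.005
```

```bash
python3 look.py w6; python3 - <<'E'
import cv2;i=cv2.imread('pics/w6.png');cv2.imwrite('pics/w6c.png',i[150:450])
E
```

```text
14.475 [ 0.6282 -0.0789  0.0476] 0.0512 -0.0191 [0.3 0.5 0.5] [[0.974, 0.0, -0.226], [0.226, 0.0, 0.974], [0.0, -1.0, 0.0]]
```

View pics/w6c.png

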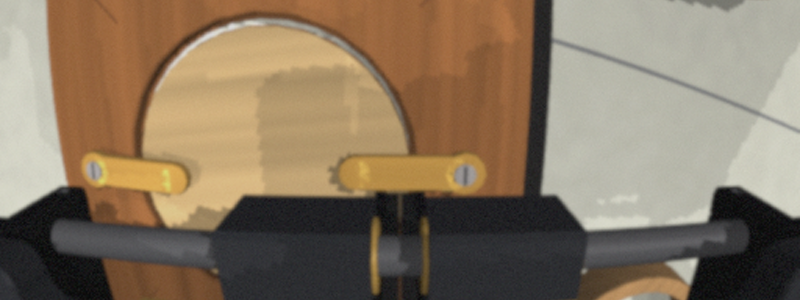

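In the crop, b now lies nearly level with its screw at (465,174) and tip at (339,173). Button a has its screw at (95,170) and tip at (188,178).

```bash
python3 ang.py w6 "[(95,320),(188,328),(465,324),(339,323)]"
```

```text
L 0.15196762988160886 0.04625436819855437 0.04556973329981004 C [ 0.5741 -0.0724] yaw 13.065524339804547
a [  52  192   69   28 1135] axis ang -0.087
a screw-tip ang -0.051
b [ 217  193   94   28 1827] axis ang -0.005
b screw-tip ang 0.009
```

Button b is at about 0. Now the same for button a.

Call:
drive_tool(
  commands=[
    {"dx":0,"dy":0,"dz":-0.4,"wx":0,"wy":0,"wz":0,"grip":0},
    {"dx":0,"dy":-0.7,"dz":0,"wx":0,"wy":0,"wz":0,"grip":0},
    {"dx":-0.87,"dy":0,"dz":0,"wx":0,"wy":0,"wz":0,"grip":0},
    {"dx":-0.87,"dy":0,"dz":0,"wx":0,"wy":0,"wz":0,"grip":0},
    {"dx":-0.87,"dy":0,"dz":0,"wx":0,"wy":0,"wz":0,"grip":0},
    {"dx":0,"dy":0.68,"dz":0,"wx":0,"wy":0,"wz":0,"grip":0},
    {"dx":0,"dy":0,"dz":0,"wx":0,"wy":0,"wz":0,"grip":0},
    {"dx":0,"dy":0,"dz":0,"wx":0,"wy":0,"wz":0,"grip":0},
  ],
)

```text
time_s: 15.52
position: [0.5309, -0.119, 0.0486]
tcp_rot: [[0.974, 0.001, -0.226], [0.226, -0.0, 0.974], [0.001, -1.0, -0.001]]
force: [-0.3, -0.4, -0.0]
opening: 0.005
```

```bash
python3 look.py
```

```text
15.525 [ 0.5309 -0.119   0.0486] -0.0527 -0.0361 [-0.3 -0.4 -0. ] [[0.974, 0.001, -0.226], [0.226, -0.0, 0.974], [0.001, -1.0, -0.001]]
```

Call:
drive_tool(
  commands=[
    {"dx":0,"dy":0,"dz":0.17,"wx":0,"wy":0,"wz":0,"grip":0},
    {"dx":0,"dy":0,"dz":0.15,"wx":0,"wy":0,"wz":0,"grip":0},
    {"dx":0,"dy":0,"dz":0.1,"wx":0,"wy":0,"wz":0,"grip":0},
    {"dx":0,"dy":0,"dz":0,"wx":0,"wy":0,"wz":0,"grip":0},
    {"dx":0,"dy":0,"dz":-0.4,"wx":0,"wy":0,"wz":0,"grip":0},
    {"dx":0,"dy":-0.7,"dz":0,"wx":0,"wy":0,"wz":0,"grip":0},
    {"dx":0,"dy":-0.7,"dz":0,"wx":0,"wy":0,"wz":0,"grip":0},
    {"dx":0.65,"dy":0,"dz":-0.45,"wx":0,"wy":0,"wz":0,"grip":0},
  ],
)

```text
time_s: 16.52
position: [0.5586, -0.1298, 0.1062]
tcp_rot: [[0.974, -0.0, -0.226], [0.226, -0.0, 0.974], [-0.0, -1.0, -0.0]]
force: [0.3, 0.5, -0.7]
opening: 0.01
```

Call:
drive_tool(
  commands=[
    {"dx":0.65,"dy":0,"dz":-0.45,"wx":0,"wy":0,"wz":0,"grip":0},
    {"dx":0,"dy":0,"dz":0,"wx":0,"wy":0,"wz":0,"grip":0},
    {"dx":0,"dy":0,"dz":0,"wx":0,"wy":0,"wz":0,"grip":0},
  ],
)

```text
time_s: 16.9
position: [0.5872, -0.1408, 0.1038]
tcp_rot: [[0.974, -0.003, -0.226], [0.226, 0.001, 0.974], [-0.002, -1.0, 0.002]]
force: [-1.2, -0.7, 0.5]
opening: 0.006
```

```bash
python3 look.py w7; python3 flat.py w7 400,80 400,200 400,270 320,120 480,120
```

```text
16.9 [ 0.5872 -0.1408  0.1038] -0.0027 -0.0701 [-1.2 -0.7  0.5] [[0.974, -0.003, -0.226], [0.226, 0.001, 0.974], [-0.002, -1.0, 0.002]]
400,80 [0.5617, -0.0262, 0.0231]
400,200 [0.5747, -0.0827, 0.023]
400,270 [0.5823, -0.1153, 0.0228]
320,120 [0.5283, -0.0527, 0.023]
480,120 [0.6024, -0.0355, 0.023]
```

View pics/w7.png

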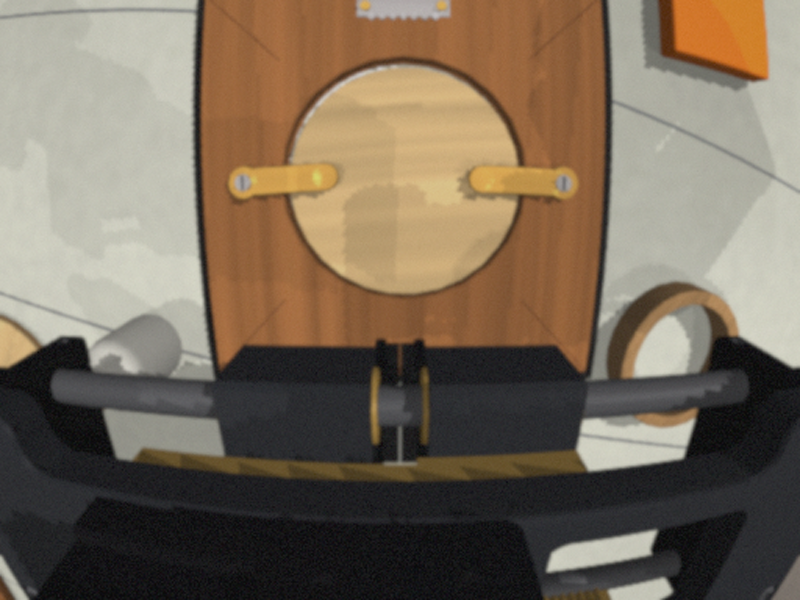

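Both buttons point across the disc: a has its screw at (242,183) and tip at (337,177), b its screw at (565,183) and tip at (470,180). The disc lies flat at 23 mm.

```bash
python3 ang.py w7 "[(242,183),(337,177),(565,183),(470,180)]"
```

```text
L 0.15374986090232645 0.046140957014850714 0.0464474773759391 C [ 0.5741 -0.0721] yaw 13.151960067003596
a [ 145  105   71   23 1041] axis ang 0.034
a screw-tip ang 0.021
b [ 300  106   70   22 1042] axis ang 0.005
b screw-tip ang -0.009
```

Call:
drive_tool(
  commands=[
    {"dx":0,"dy":-1,"dz":0,"wx":0,"wy":0,"wz":0,"grip":0},
    {"dx":0,"dy":-1,"dz":0,"wx":0,"wy":0,"wz":0,"grip":0},
    {"dx":0,"dy":-1,"dz":0,"wx":0,"wy":0,"wz":0,"grip":0},
    {"dx":0,"dy":0,"dz":0,"wx":0,"wy":0,"wz":0,"grip":0},
    {"dx":0,"dy":0,"dz":0,"wx":0,"wy":0,"wz":0,"grip":0},
  ],
)

```text
time_s: 17.58
position: [0.5872, -0.1402, 0.2236]
tcp_rot: [[0.974, -0.002, -0.226], [0.226, 0.001, 0.974], [-0.002, -1.0, 0.001]]
force: [-0.7, -0.2, -1.0]
opening: 0.007
```

Both are within about 2° of zero and the hand is clear, so I'm handing in.

```bash
python3 -c "
from rig import workorder;print(workorder.hand_in())"
```

```text
the job is handed in; nothing more can be done
None
```

The plywood back is flat in its recess, both brass buttons are turned across it, and the job is handed in at 17.6 s on the robot's clock.

- **Back:** I pushed it across the rim with two open fingertips until it dropped. The last depth check read its top at 22.8–23.1 mm across the disc, against 22.5 mm expected. The frame face had read 24.4 mm against 24, so the camera reads about 0.4 mm high.
- **Buttons:** The first pushes went slightly past the middle (a about -0.07 rad, b about -0.14), so I nudged both back. The last check gave a at +0.02 to +0.03 rad and b within 0.01 of zero.
- **Other things:** The glue, tape and notes looked undisturbed in the last wrist picture. I took no last overall picture to check the screwdriver, tumbler or vase. The hand passed above or clear of everything, and no force reading at the end of a move was above about 2 N.
- **Hand:** It ended about 20 cm above the frame.
- **Disagreement:** The frame angle came out at 12.4° from the corners and 13.1° from the screws. I used the screw line for the final angles.

I viewed 10 pictures, counting crops.

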